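Tuck the cover strip under the slideway's lap plate

ROBOT

A 6-joint arm with a two-finger parallel gripper is mounted at the origin on the work surface. World frame = base frame: x ahead of the robot, y to its left, z up, the work surface at z = 0. Lengths are in m, angles in rad, forces in N, time in s.
With the tool pointing down it reaches from about 0.25 to 0.725 m from the base axis. Payload 4 kg.
Tool frame: the origin (TCP) lies midway between the tips of the shut fingers; the grasp point (between the pads) lies 19 mm behind it; z points along the fingers, y is the line along which they close (so a half turn about z gives the same grasp; the last joint's range is limited). The gripper opens to 85 mm and grips with 20 to 120 N. Pads are 22 mm wide; open, the fingers measure 114 mm over their backs; the gripper's body (76 mm by 85 mm) begins 54 mm behind the grasp point. The pads swing forward as they close: fully open they stand 13 mm farther back than shut.
Start: joints at [-1.131, 0.241, 0.005, 1.335, 0, 1.571], TCP at [0.213, -0.452, 0.231] pointing down, gripper open.
Joint ranges: [-2.72, 2.72], [-1.05, 1.87], [-1.09, 1.28], [-1.99, 2.15], [-1.42, 1.44], [-3.14, 3.14]. Speed limits (rad/s): [2.79, 2.79, 3.14, 3.14, 3.14, 3.14].

INTERFACE

Orientations are given as a unit quaternion [x, y, z, w].
In Python, from workcell import get_obs, camera, job_done, silhouettes gives the robot as it stands. The module is installed in compiled form; this text tells all that it offers.
- The arm moves only by the tool drive_tool, never from a script. Its argument "increments" is a list of rows, each a list of 3 entries, a list of its own where there are three numbers: the shift along the world's x, y, z in mm, then the turn, a rotation vector about the world's x, y, z in degrees, then the opening, from 0 (shut) to 1 (fully open). A call has 1 to 8 rows; each row shifts and turns the commanded pose from where the row before left it; what a row does not reach is not made up. A row lasts 1/12 s, in which the tool goes at most 41.7 mm and 7.16 degrees, less where a joint would pass 70% of its speed; a pose out of reach is approached as far as the arm can. A call is refused whole if a number of a shift passes 41.7 or a number of a turn 7.16, either way. A call with a gripper value outside its range is refused whole. The fingers move at their own pace and stop on an object; the grip force is fixed at half the most. Time passes only in rows, so rows that do not move let the fingers close. It gives the time, the measured TCP pose, the force, the opening and the grip force at its end, in the units of the state.
- get_obs(): the state, without advancing time (a new reading comes with each control period).
- camera(name): name is "side" or "top"; returns a dict with "image" (420x560x3 uint8, red, green, blue), "K" (3x3 intrinsics, pixels), "view" (4x4, takes a point from world to camera coordinates). Camera axes: x right, y down, z forward; pixel columns grow to the right and rows downward; lengths in m; the calibration is good to about 2 mm. A picture is of the moment at which its call begins. There is no depth.
- job_done(): hands the job in; it is judged then, once.
Trained networks look in a picture, given as the dict that the camera call returned (one of the last four; its "shot" number tells which), for a name from the list of things; names that differ only in an ending like _2 or _b are one class to them, and where a whole thing is asked for, a point or a joint stands for the part that bears it (a point fixed in the world has none). Each returns a list of dicts, best first, with "conf" (0 to 1); they miss things now and then, are a little off and sometimes report something else, mostly with a low value. They report only what shows in the picture. A call takes as long as a camera call. They do not tell look-alikes from the thing itself.
- silhouettes(query, picture): "region" (420x560 bool, what is visible of it) and "bbox" ([left, top, right, bottom] in pixels, round what is visible of it).
The state is a dict: "clock": time; "joint_pos": joint angles; "joint_vel": joint speeds; "tau": joint torques, N m; "eef_pos": TCP position; "tool_rot": TCP orientation; "ft_force": force on the tool from outside, world axes, zero at the start; "ft_torque": the same for the moment, N m; "grip_width": finger opening in m; "grasp_force": force on a finger pad.
Only numpy, scipy, OpenCV 4.12 (cv2) and the standard library are available. Lean on these libraries where they do the work, as an engineer would, in place of code of your own. Each camera call takes 0.05 s, during which the arm holds its last target. There are 200 camera calls.

TASK

The engraving machine's slideway lacks its cover strip, the loose aluminium plate with an upright grip bar. Lay it in the slideway and slide it between the side guides so that its front edge tucks under the hinged lap plate, without lifting that plate, fully home against the stop. Finish while still gripping the bar and pressing the strip firmly down flat on its seat (about 15 N): do not let go, and leave the other things on the bench where they are.

Things in the scene. Friction and masses are not known exactly. Their poses are not given: they have to be found in the camera images.
- strip: cover strip: aluminium plate 120 (x) by 90 (y) by 4 mm, 0.15-0.3 kg, loose on the bench left or right of the slideway. On it stands a grip bar 12 mm thick (x), 60 mm long (y), top 45 mm above the plate's underside, centred at x = -38 mm. Origin: centre of the underside; x points to the front edge, the one to tuck (farther from the bar); z up
- strip_edge (a point): middle of the strip's front edge, on its underside (strip x = +60 mm, so 98 mm ahead of the bar's middle); axes as the strip
- strip_bar (a point): middle of the top of the strip's grip bar, 45 mm above the underside; axes as the strip
- bed: slideway, a fixed green casting, x -150 to +140 mm, 156 mm wide. Origin on the bench below the middle of the lap plate's edge; x away from the robot, the way the strip is pushed; z up. Side guides, 9 mm above the seat, leave a channel 96 mm wide from x = -70 to the stop face at x = +50 mm; it flares to 112 mm at x = -97. Beyond x = 80 a saddle 58 mm high, handwheel on its left
- seat: flat steel seat between the guides, part of the slideway, same origin and axes as bed; its top is 30 mm above the bench and runs from x = -150 mm to the stop. The strip lies on it and cannot pass below it
- flap_edge (a point): middle of the lap plate's flat edge, on its underside: at rest 39 mm above the bench, so 9 mm above the seat; a lip 8 mm longer flares up in front of it by 6 mm. Axes as the lap plate
- flap (a joint): angle of the hinged lap plate: steel, 62 mm long, 112 mm wide, 3 mm thick, 0.25 kg, hinged at its far end at bed x = +62 mm. 0 = lying down, closed by its own weight only; grows as its edge is lifted (0.05 rad is 3 mm at the edge)
- tray: small open wooden type tray with brass letter slugs, 120 x 90 x 26 mm, loose; stands where the strip might have been, on the other side of the slideway. Origin: centre of its underside
- screwdriver: screwdriver lying flat, a bystander
- screw_cup: open steel cup, 60 mm across, 50 mm high, a bystander. Origin: centre of its underside
- oiler: plastic bottle, 52 mm across, 130 mm high, a bystander. Origin: centre of its underside
- brush: bench brush lying flat, a bystander
- wrench: wrench lying flat, a bystander
Mind the look-alikes: they are no part of the job. Of the things that look like the strip, take the one that is farthest to the robot's right at the start.

How it is judged:
By the outcome, as a careful person would: the job done as asked, in the order asked, and still so for the second after the job is handed in, while the arm keeps its last pose, push and grip.
It also fails if it takes over 48 s, if anything falls off the work surface, if the arm or the gripper's body presses on something with over 40 N, if the wrist force passes 120 N, or if a joint passes its speed limit or range.

## Working session

There is one attempt and no reset: what is moved stays moved. The work goes in short steps, Python scripts to look and compute and a tool call to move; the robot and the scene stay as the last step left them, time stands still between calls to the robot, and variables do not carry over. Pictures are saved under pics/ and viewed, at most 10 in all, crops included, and the job is handed in when it is done.

Besides the shell and the picture viewer there is one more tool, called after "Request:" in YAML: its name, and indented under it one key for each argument. drive_tool: Moves the arm, as the interface text tells. Its arguments: {"type":"object","properties":{"increments":{"type":"array"}},"required":["increments"]}

```bash
mkdir -p pics; cat > h.py <<'E'
import numpy as np, cv2
from workcell import get_obs, camera, job_done, silhouettes
def proj(c,P):
    P=np.atleast_2d(P); q=(c["view"][:3,:3]@P.T).T+c["view"][:3,3]; q=(c["K"]@q.T).T; return q[:,:2]/q[:,2:]
def onplane(c,uv,z):
    uv=np.atleast_2d(uv); R=c["view"][:3,:3];t=c["view"][:3,3]; o=-R.T@t
    d=(R.T@np.linalg.inv(c["K"])@np.c_[uv,np.ones(len(uv))].T).T
    return o+d*((z-o[2])/d[:,2])[:,None]
def save(c,n,box=None,s=1):
    im=c["image"][:,:,::-1]
    if box: im=im[box[1]:box[3],box[0]:box[2]]
    cv2.imwrite("pics/"+n,cv2.resize(im,None,fx=s,fy=s,interpolation=cv2.INTER_CUBIC))
E
python3 - <<'E'
from h import *
a=camera("top");b=camera("side")
im=np.vstack([a["image"],b["image"]])
cv2.imwrite("pics/a.png",a["image"][:,:,::-1]);cv2.imwrite("pics/b.png",b["image"][:,:,::-1])
for n,c in (("top",a),("side",b)):
    R=c["view"][:3,:3];print(n,-R.T@c["view"][:3,3],R.round(2).tolist(),c["K"][0,0])
    for q in("strip","bed","flap","tray"):
        for d in silhouettes(q,c): print(q,d["conf"],d["bbox"],d["region"].sum())
o=get_obs();print(o["clock"],o["eef_pos"],o["tool_rot"],o["grip_width"])
E
```

```text
top [ 0.40069846 -0.00576745  1.20174972] [[0.0, -1.0, 0.01], [-1.0, -0.0, -0.07], [0.07, -0.01, -1.0]] 391.32174934289014
strip 0.97 [148.7, 203.9, 196.9, 250.1] 1197
strip 0.79 [118.4, 267.1, 155.6, 313.7] 1262
bed 0.19 [181.6, 127.2, 203.6, 153.4] 353
flap 0.57 [240.2, 135.3, 280.5, 161.0] 680
tray 0.63 [349.9, 180.5, 383.9, 225.1] 1219
side [ 0.1885244  -1.25122467  1.25068737] [[0.98, -0.21, 0.02], [-0.13, -0.68, -0.73], [0.16, 0.71, -0.69]] 512.4093659462657
strip 0.84 [233.5, 154.5, 267.5, 174.4] 490
bed 0.89 [276.9, 165.4, 365.4, 224.7] 3189
bed 0.28 [324.5, 309.2, 377.5, 325.7] 332
bed 0.2 [235.4, 153.5, 266.8, 176.4] 429
flap 0.8 [315.7, 184.4, 344.4, 204.3] 292
tray 0.75 [284.1, 257.5, 332.8, 293.7] 1171
0.5 [ 0.21286859 -0.45238624  0.23127362] [ 9.75917498e-01  2.18139941e-01 -1.82128268e-05 -4.91972590e-05] 0.08520081749926631
```

View pics/a.png

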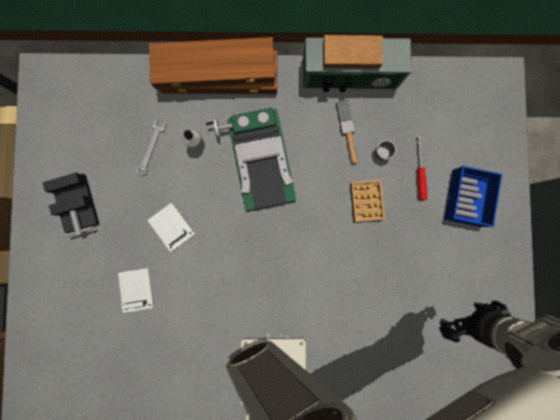

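View pics/b.png

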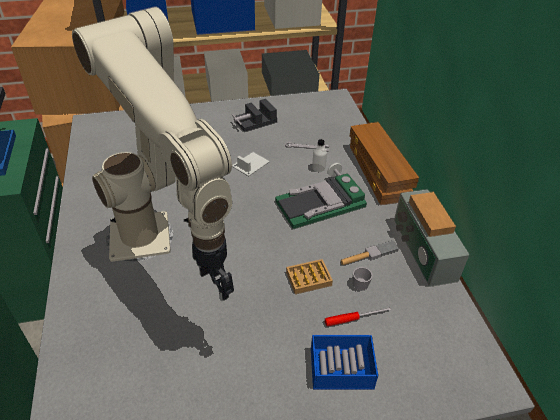

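```bash
python3 - <<'E'
from h import *
a=camera("top");b=camera("side")
np.savez("ab.npz",ta=a["image"],tK=a["K"],tv=a["view"],sa=b["image"],sK=b["K"],sv=b["view"])
A=cv2.resize(a["image"][95:325,110:310],None,fx=2.6,fy=2.6,interpolation=cv2.INTER_CUBIC)
save(a,"c.png",(110,95,310,320),2.6)
t=cv2.resize(a["image"][100:220,200:305],None,fx=4.8,fy=4.8,interpolation=cv2.INTER_CUBIC)[:576,:]
cv2.imwrite("pics/d.png",t[:,:,::-1])
save(b,"e.png",(225,140,375,235),5)
E
```

```text
(no output)
```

View pics/c.png

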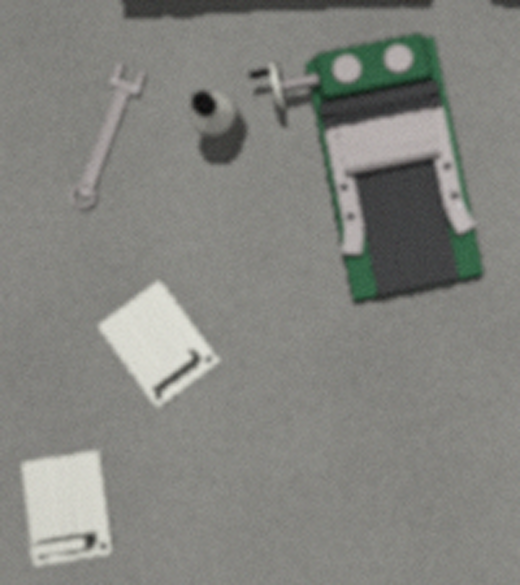

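View pics/d.png

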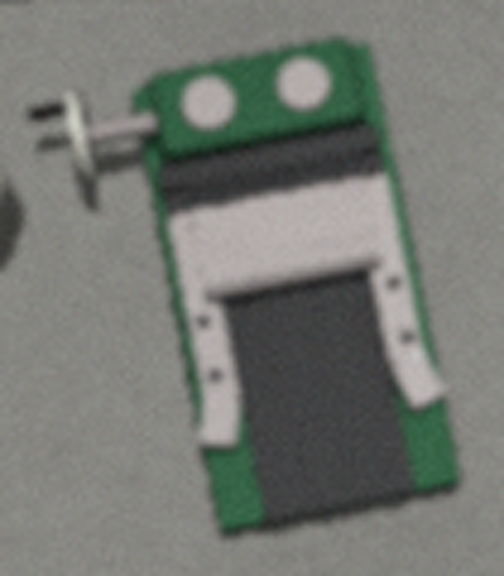

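View pics/e.png

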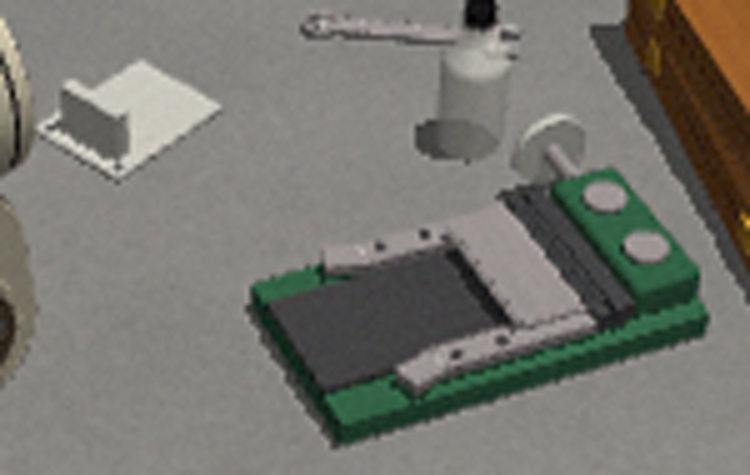

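Strip look-alikes in the top view are at (171,227) and (136,290). Image right is the robot's right (-y), so (171,227) is the one meant. The crop shows its bar at the near-right end and its front edge pointing up-left. The slideway is at about (262,165), rotated roughly 10°.

```bash
cat > fit.py <<'E'
from h import *
from scipy.optimize import minimize, least_squares
def T(p,P):
    c,s=np.cos(p[2]),np.sin(p[2]); P=np.asarray(P,float)/1000
    return np.c_[p[0]+c*P[:,0]-s*P[:,1],p[1]+s*P[:,0]+c*P[:,1],P[:,2]]
def box(x0,x1,y0,y1,z0,z1): return [(x,y,z) for x in(x0,x1) for y in(y0,y1) for z in(z0,z1)]
E
python3 - <<'E'
from fit import *
D=np.load("ab.npz"); t=dict(image=D["ta"],K=D["tK"],view=D["tv"]); s=dict(image=D["sa"],K=D["sK"],view=D["sv"])
# strip: bright region in top/side
def white(c,bx):
    m=np.zeros((420,560),np.uint8);g=c["image"].min(2);m[bx[1]:bx[3],bx[0]:bx[2]]=(g>150)[bx[1]:bx[3],bx[0]:bx[2]]
    return cv2.morphologyEx(m,cv2.MORPH_CLOSE,np.ones((7,7)))
mt=white(t,(143,198,202,256))
cn=max(cv2.findContours(mt,0,2)[0],key=cv2.contourArea); r=cv2.minAreaRect(cn);bp=cv2.boxPoints(r)
print("rect",r); w=onplane(t,bp,.004);print(w.round(4),np.linalg.norm(np.diff(w,axis=0),axis=1),w.mean(0))
# soft fit: plate+bar hull in both views vs silhouettes
S=8
def cov(c,p,parts,bx):
    m=np.zeros(((bx[3]-bx[1])*S,(bx[2]-bx[0])*S),np.uint8)
    for P in parts:
        q=(proj(c,T(p,P))+.5-np.array(bx[:2]))*S
        cv2.fillConvexPoly(m,cv2.convexHull(q.astype(np.float32)).round().astype(np.int32),255)
    return cv2.resize(m,None,fx=1/S,fy=1/S,interpolation=cv2.INTER_AREA)/255.
def lum(c,bx,bg,fg):
    g=c["image"][bx[1]:bx[3],bx[0]:bx[2]].astype(float).mean(2);return np.clip((g-bg)/(fg-bg),0,1)
bt=(143,198,202,256)
g=t["image"][198:256,143:202].mean(2);bg=np.median(g[:8]);fg=np.percentile(g,92);print(bg,fg)
L=lum(t,bt,bg,fg); L=np.maximum(L,cv2.erode(mt,np.ones((3,3)))[198:256,143:202])
f=lambda p:((cov(t,p,[box(-60,60,-45,45,0,4)],bt)-L)**2).sum()
p0=np.r_[w.mean(0)[:2],np.radians(37)]
R=minimize(f,p0,method="Nelder-Mead",options=dict(initial_simplex=p0+np.array([[0,0,0],[.004,0,0],[0,.004,0],[0,0,.05]])))
print("strip",R.x,np.degrees(R.x[2]),R.fun); ps=R.x
print("bar top px top/side",proj(t,T(ps,[(-38,0,45)])),proj(s,T(ps,[(-38,0,45)])))
# bed from clicks
td=np.array([(262,522),(413,492),(206,297),(378,264),(222,528),(457,484)],float);td=np.array([200,100])+(td+.5)/4.8-.5
sd=np.array([(268,300),(325,390),(252,290),(335,425)],float);sd=np.array([225,140])+(sd+.5)/5-.5
def res(p,full=False):
    zg=p[3]
    A=proj(t,T(p,[(-150,48,30),(-150,-48,30),(-8,56,46),(-8,-56,46),(-150,78,zg),(-150,-78,zg)]))-td
    B=proj(s,T(p,[(-150,48,30),(-150,-48,30),(-150,78,zg),(-150,-78,zg)]))-sd
    return np.r_[A,B] if full else np.r_[A,B].ravel()
c0=onplane(t,td[:2].mean(0),.03)[0]
b=least_squares(res,[c0[0]+.147,c0[1]+.03,.185,25]).x
print("bed",b,np.degrees(b[2]));print(res(b,True).round(2))
np.savez("fit.npz",ps=ps,b=b)
# overlay
def ov(c,bx,s_,n):
    im=cv2.resize(c["image"][bx[1]:bx[3],bx[0]:bx[2],::-1],None,fx=s_,fy=s_,interpolation=cv2.INTER_CUBIC)
    def pl(p,P,col): cv2.polylines(im,[((proj(c,T(p,P))+.5-np.array(bx[:2]))*s_).round().astype(np.int32)],True,col,1)
    R4=lambda x0,x1,y,z:[(x0,y,z),(x1,y,z),(x1,-y,z),(x0,-y,z)]
    pl(ps,R4(-60,60,45,4),(0,0,255));pl(ps,R4(-44,-32,30,45),(255,0,0))
    pl(b,R4(-150,-70,48,30),(0,255,255));pl(b,R4(0,62,56,42),(0,0,255));pl(b,R4(-150,140,78,b[3]),(255,0,255));pl(b,R4(-8,0,56,46),(255,0,0))
    return im
i1=ov(t,(143,105,303,257),3,"");i2=ov(s,(228,145,368,227),3,"")
h=max(i1.shape[0],i2.shape[0])
cv2.imwrite("pics/f.png",ov(t,(143,105,303,257),3.9,""));cv2.imwrite("pics/g.png",ov(s,(228,145,368,230),5.5,""))
E
```

```text
rect ((170.3691864013672, 226.7053680419922), (40.103919982910156, 31.712514877319336), 53.530765533447266)
[[0.4471 0.3894 0.004 ]
 [0.505  0.3132 0.004 ]
 [0.4067 0.2388 0.004 ]
 [0.3494 0.3149 0.004 ]] [0.09568931 0.12329912 0.09524142] [0.42704551 0.31405938 0.004     ]
132.33333333333334 214.33333333333334
strip [0.42743908 0.31436667 0.64376642] 36.88509893575794 13.022151524570349
bar top px top/side [[174.10245185 236.57213488]] [[242.93432106 159.42464548]]
bed [ 0.63992542  0.04018512  0.19838602 19.34960818] 11.366681567560432
[[ 0.09 -0.48]
 [ 0.01 -0.4 ]
 [-0.24 -0.08]
 [ 0.78 -0.33]
 [-1.14  0.43]
 [ 0.44 -0.34]
 [-0.54  0.37]
 [-0.84 -0.12]
 [-0.68 -0.64]
 [ 0.69  0.84]]
```

View pics/f.png

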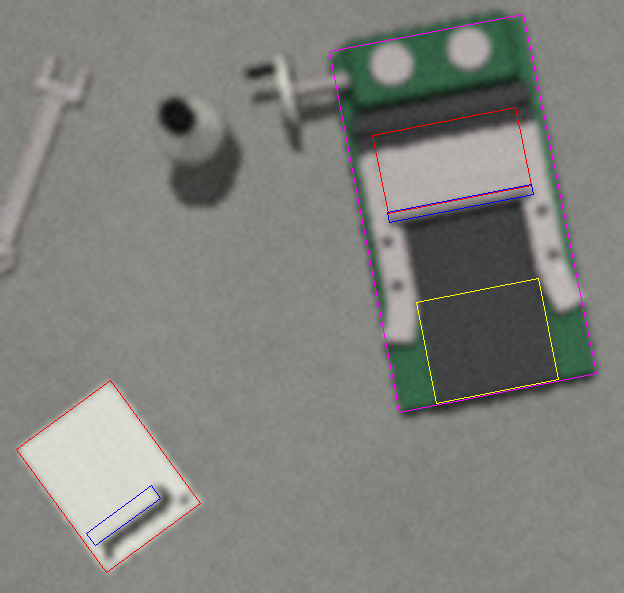

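View pics/g.png

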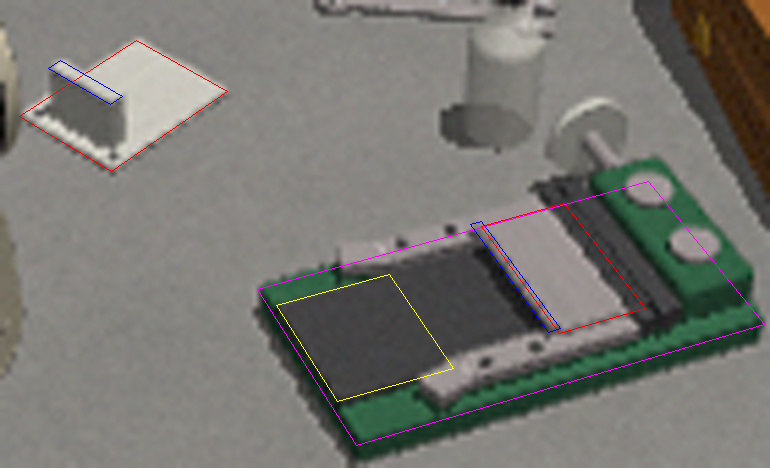

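Request:
drive_tool:
  increments:
    - [[5,41,0],[0,0,7],1]
    - [[8,41,0],[0,0,7],1]
    - [[8,41,0],[0,0,7],1]
    - [[8,41,0],[0,0,7],1]
    - [[8,41,0],[0,0,7],1]
    - [[8,40,0],[0,0,7],1]
    - [[8,40,0],[0,0,7],1]
    - [[8,40,0],[0,0,7],1]

```text
clock: 1.27
eef_pos: [0.2736, -0.1262, 0.2316]
tool_rot: [0.758, 0.653, 0.0, 0.001]
ft_force: [1.8, 0.0, -0.4]
grip_width: 0.0855
grasp_force: 0.0
```

```bash
python3 - <<'E'
from fit import *
F=np.load("fit.npz");b=F["b"];D=np.load("ab.npz")
for nm,c in (("top",dict(image=D["ta"],K=D["tK"],view=D["tv"])),("side",dict(image=D["sa"],K=D["sK"],view=D["sv"]))):
    g=cv2.GaussianBlur(c["image"][:,:,0].astype(np.float32),(0,0),.7)
    def scan(pts0,d,n=161,h=14,sign=1):
        out=[]
        for P in pts0:
            k=np.linspace(-h,h,n); W=np.array(P)+np.outer(k,d)
            uv=proj(c,T(b,W)).astype(np.float32); v=cv2.remap(g,uv[:,:1],uv[:,1:],cv2.INTER_CUBIC).ravel()
            gr=np.gradient(v)*sign;i=np.argmax(gr);out.append(k[i] if gr[i]>.5 else np.nan)
        return np.array(out)
    xs=np.arange(-66,-14,4.)
    for y,sg in((48,1),(-48,1)):
        o=scan([(x,y,39) for x in xs],(0,np.sign(y),0)); print(nm,"guide",y,np.nanmedian(o),"slope deg",np.degrees(np.polyfit(xs[~np.isnan(o)],(np.sign(y)*o)[~np.isnan(o)],1)[0]),o.round(1))
    xs=np.arange(-145,-105,4.)
    for y in(48,-48):
        o=scan([(x,y,30) for x in xs],(0,0+np.sign(y),0)); print(nm,"seat",y,o.round(1))
    ys=np.arange(-40,41,8.)
    o=scan([(-150,y,30) for y in ys],(-1,0,0),h=10);print(nm,"near end",o.round(1))
    o=scan([(-8,y,46) for y in ys],(1,0,0),h=14);print(nm,"lip",o.round(1))
E
```

```text
top guide 48 -1.575000000000001 slope deg 0.853927483127669 [-0.7 -1.6 -2.3 -3.2 -0.9 -1.8 -2.3 -3.  -0.9 -1.6 -2.5 -0.2 -0.5]
top guide -48 0.0 slope deg 0.6886511960707017 [-0.7  0.   0.7  1.6 -0.4  0.3  1.  -1.2 -0.5  0.2  1.  -1.2 -0.4]
top seat 48 [nan nan nan nan nan nan nan nan nan nan]
top seat -48 [nan nan nan nan nan nan nan nan nan nan]
top near end [8.6 7.1 8.5 6.8 8.5 6.9 8.2 9.8 8.1 9.8 8.2]
top lip [ 0.9 -0.7  1.  -0.4  0.9 -0.5  0.9 -0.4  1.2 -0.5  1. ]
side guide 48 0.17499999999999893 slope deg -0.013773023921413437 [ 1.  -0.7  0.2  1.6 -0.2 -1.4  2.3  1.  -0.5  3.1  1.6  0.  -1.6]
side guide -48 -1.575000000000001 slope deg 1.2120261050844334 [-1.6  0.9  0.2 -2.1 -1.2 -0.5 -1.6  0.9 -3.  -2.3 -2.3  0.7 -1.9]
side seat 48 [nan nan nan nan nan nan nan nan nan nan]
side seat -48 [7.5 nan nan nan nan nan nan nan 5.9 nan]
side near end [10.  10.   9.5  9.9  8.4  9.4 10.   8.4  9.   8.9  9.9]
side lip [3.3 3.7 0.2 3.8 0.2 0.3 4.  0.2 0.2 4.2 0.2]
```

Request:
drive_tool:
  increments:
    - [[11,41,0],[0,0,7],1]
    - [[12,41,0],[0,0,7],1]
    - [[12,40,0],[0,0,7],1]
    - [[12,40,0],[0,0,7],1]
    - [[12,40,0],[0,0,6],1]
    - [[12,40,0],[0,0,5],1]
    - [[12,40,0],[0,0,4],1]
    - [[12,40,0],[0,0,2],1]

```text
clock: 1.93
eef_pos: [0.3682, 0.1943, 0.2316]
tool_rot: [0.451, 0.893, 0.0, 0.0]
ft_force: [1.4, -1.0, 0.2]
grip_width: 0.0853
grasp_force: 0.0
```

Request:
drive_tool:
  increments:
    - [[10,33,-10],[0,0,0.5],1]
    - [[10,33,-20],[0,0,0],1]
    - [[9,31,-25],[0,0,0],1]
    - [[0,0,-35],[0,0,0],1]
    - [[0,0,-30],[0,0,0],1]
    - [[0,0,-20],[0,0,0],1]
    - [[0,0,0],[0,0,0],1]
    - [[0,0,0],[0,0,0],1]

```text
clock: 2.6
eef_pos: [0.3964, 0.2884, 0.0906]
tool_rot: [0.449, 0.894, -0.001, -0.001]
ft_force: [0.4, 0.3, 0.3]
grip_width: 0.0854
grasp_force: 0.0
```

```bash
python3 - <<'E'
from h import *
o=get_obs();print(o["eef_pos"],o["tool_rot"],o["joint_pos"],o["ft_force"])
c=camera("side");d=camera("top")
i=np.hstack([cv2.resize(x["image"][b[1]:b[3],b[0]:b[2],::-1],(400,400),interpolation=cv2.INTER_CUBIC) for x,b in((c,(200,110,300,210)),(d,(130,180,230,280)))])
cv2.imwrite("pics/h.png",i)
E
```

```text
[0.39635513 0.28836596 0.09060302] [ 4.48508272e-01  8.93777507e-01 -1.28610056e-03 -6.66700330e-04] [ 6.28971221e-01  3.34022125e-01 -2.56349437e-01  9.83322033e-01
  4.40780231e-06  1.55916352e+00] [0.38826529 0.25779439 0.29351256]
```

View pics/h.png

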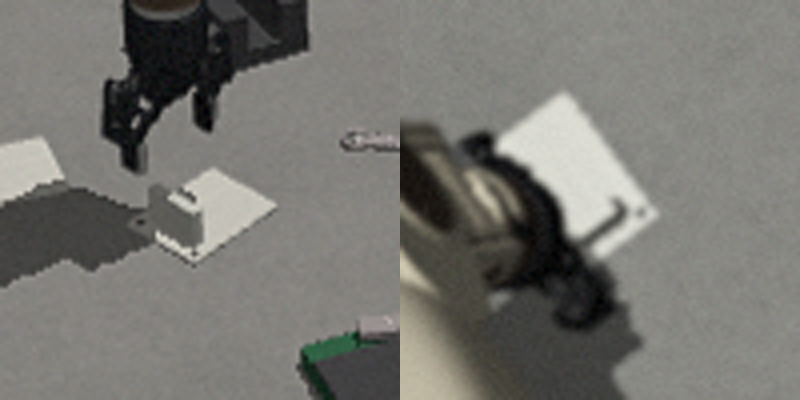

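The view shows the open fingers straddling the bar of the chosen strip, with the front finger on the plate side (side-crop bar at (175,215)). I'll descend and grip.

Request:
drive_tool:
  increments:
    - [[0.5,3,-25],[0,0,0],1]
    - [[0,0,-25],[0,0,0],1]
    - [[0,0,-18],[0,0,0],1]
    - [[0,0,-11],[0,0,0],1]
    - [[0,0,0],[0,0,0],1]
    - [[0,0,0],[0,0,0],0.6]
    - [[0,0,0],[0,0,0],0.4]
    - [[0,0,0],[0,0,0],0.3]

```text
clock: 3.37
eef_pos: [0.3991, 0.2928, 0.0142]
tool_rot: [0.449, 0.894, 0.002, 0.001]
ft_force: [-0.1, 0.1, -0.1]
grip_width: 0.0514
grasp_force: 0.0
```

Request:
drive_tool:
  increments:
    - [[0,0,0],[0,0,0],0.1]
    - [[0,0,0],[0,0,0],0]
    - [[0,0,0],[0,0,0],0]
    - [[0,0,0],[0,0,0],0]
    - [[0,0,0],[0,0,0],0]
    - [[0,0,0],[0,0,0],0]

```text
clock: 3.87
eef_pos: [0.3982, 0.2923, 0.013]
tool_rot: [0.449, 0.894, 0.001, 0.0]
ft_force: [-0.1, 0.2, 6.4]
grip_width: 0.0111
grasp_force: 59.8
```

Request:
drive_tool:
  increments:
    - [[0,0,10],[0,0,0],0]
    - [[0,0,25],[0,0,0],0]
    - [[0,0,30],[0,0,0],0]
    - [[4,-20,20],[0,0,-2],0]
    - [[4,-30,2],[0,0,-3],0]
    - [[4,-30,0],[0,0,-3],0]
    - [[5,-30,0],[0,0,-3],0]
    - [[5,-30,0],[0,0,-3],0]

```text
clock: 4.53
eef_pos: [0.419, 0.1505, 0.0996]
tool_rot: [0.555, 0.832, -0.0, -0.0]
ft_force: [0.3, -0.9, -1.5]
grip_width: 0.0113
grasp_force: 58.9
```

Request:
drive_tool:
  increments:
    - [[5,-30,0],[0,0,-3],0]
    - [[5,-30,0],[0,0,-3],0]
    - [[5,-30,0],[0,0,-3],0]
    - [[5,-30,0],[0,0,-2.3],0]
    - [[2,-20,0],[0,0,0],0]
    - [[0,-10,0],[0,0,0],0]
    - [[0,0,0],[0,0,0],0]
    - [[0,0,0],[0,0,0],0]

```text
clock: 5.2
eef_pos: [0.4411, 0.002, 0.0992]
tool_rot: [0.634, 0.774, -0.0, -0.001]
ft_force: [-0.0, 0.2, -1.2]
grip_width: 0.0113
grasp_force: 58.8
```

Request:
drive_tool:
  increments:
    - [[0,-2.5,-15],[0,0,0],0]
    - [[0,0,-20],[0,0,0],0]
    - [[0,0,-5],[0,0,0],0]
    - [[0,0,0],[0,0,0],0]
    - [[0,0,0],[0,0,0],0]

```text
clock: 5.62
eef_pos: [0.4413, 0.0003, 0.0594]
tool_rot: [0.633, 0.774, -0.0, -0.0]
ft_force: [0.5, -0.5, -1.3]
grip_width: 0.0112
grasp_force: 58.7
```

```bash
python3 - <<'E'
from fit import *
b=np.array([.6400,.0395,np.radians(11.4)])
o=get_obs();print(o["eef_pos"],o["tool_rot"].round(4),o["ft_force"].round(2),o["ft_torque"].round(2))
x,y,z=o["eef_pos"];q=o["tool_rot"];ya=2*np.arctan2(q[1],q[0])-np.pi/2
dz=(z-.012)*1000
s=np.array([x+.038*np.cos(ya),y+.038*np.sin(ya),ya]);print("yaw",np.degrees(ya),dz)
ims=[]
for n,bx in(("top",(218,130,308,250)),("side",(255,150,375,240))):
    c=camera(n);np.savez(n+"2.npz",i=c["image"],K=c["K"],v=c["view"])
    sc=4.4 if n=="side" else 4.9
    if n=="top": sc=400/90
    else: sc=398/120
    im=cv2.resize(c["image"][bx[1]:bx[3],bx[0]:bx[2],::-1],None,fx=sc,fy=sc,interpolation=cv2.INTER_CUBIC)
    def pl(p,P,col): cv2.polylines(im,[((proj(c,T(p,P))+.5-np.array(bx[:2]))*sc).round().astype(np.int32)],True,col,1)
    R4=lambda x0,x1,y,z:[(x0,y,z),(x1,y,z),(x1,-y,z),(x0,-y,z)]
    pl(s,R4(-60,60,45,4+dz),(0,0,255));pl(b,R4(-70,-10,48,39),(0,255,255))
    ims.append(cv2.copyMakeBorder(im,0,540-im.shape[0],0,0,cv2.BORDER_CONSTANT))
cv2.imwrite("pics/i.png",np.hstack(ims))
E
```

```text
[4.41300433e-01 2.59706582e-04 5.93827965e-02] [ 6.327e-01  7.744e-01 -3.000e-04 -5.000e-04] [ 0.49 -0.49 -1.35] [ 0.    0.06 -0.  ]
yaw 11.494769411308264 47.38279653957052
```

View pics/i.png

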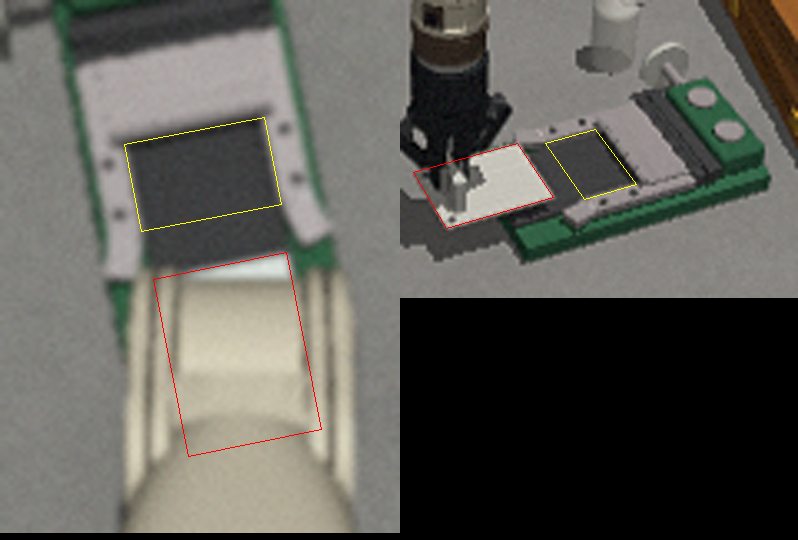

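The overlay matches: the strip (red) is within about 1 px in both views, and its front edge at top-crop (216–287,258) is centred on the channel. I'll lower to just above the seat and enter the flare.

Request:
drive_tool:
  increments:
    - [[0,-1,-7],[0,0,0],0]
    - [[0,0,-6],[0,0,0],0]
    - [[0,0,-1],[0,0,0],0]
    - [[9.8,2,0],[0,0,0],0]
    - [[9.8,2,0],[0,0,0],0]
    - [[9.8,2,0],[0,0,0],0]
    - [[9.8,2,0],[0,0,0],0]
    - [[0,0,0],[0,0,0],0]

```text
clock: 6.38
eef_pos: [0.4849, 0.0068, 0.046]
tool_rot: [0.633, 0.774, 0.002, 0.002]
ft_force: [-0.0, -0.4, -1.5]
grip_width: 0.0111
grasp_force: 58.8
```

Request:
drive_tool:
  increments:
    - [[5,1,-1],[0,0,0],0]
    - [[8,1.6,0],[0,0,0],0]
    - [[8,1.6,0],[0,0,0],0]
    - [[8,1.6,0],[0,0,0],0]
    - [[6,1.2,0],[0,0,0],0]
    - [[0,0,0],[0,0,0],0]
    - [[0,0,-1],[0,0,0],0]
    - [[0,0,0],[0,0,0],0]

```text
clock: 7.05
eef_pos: [0.5156, 0.0133, 0.0431]
tool_rot: [0.633, 0.774, -0.0, -0.0]
ft_force: [-0.1, 0.6, -1.5]
grip_width: 0.0113
grasp_force: 58.9
```

Request:
drive_tool:
  increments:
    - [[0,1,-0.7],[0,0,0],0]
    - [[0,0,0],[0,0,0],0]
    - [[0,0,0],[0,0,0],0]

```text
clock: 7.3
eef_pos: [0.5157, 0.014, 0.043]
tool_rot: [0.634, 0.774, -0.0, 0.0]
ft_force: [-1.3, -1.5, 2.6]
grip_width: 0.011
grasp_force: 59.4
```

```bash
python3 - <<'E'
from fit import *
o=get_obs();print(o["eef_pos"],o["tool_rot"].round(4),o["ft_force"].round(2),o["ft_torque"].round(3))
c=camera("side");save(c,"j.png",(265,150,375,235),6.5)
E
```

```text
[0.51569682 0.01403814 0.04300168] [ 6.335e-01  7.737e-01 -1.000e-04  3.000e-04] [-1.26 -1.48  2.64] [-0.328  0.209 -0.013]
```

View pics/j.png

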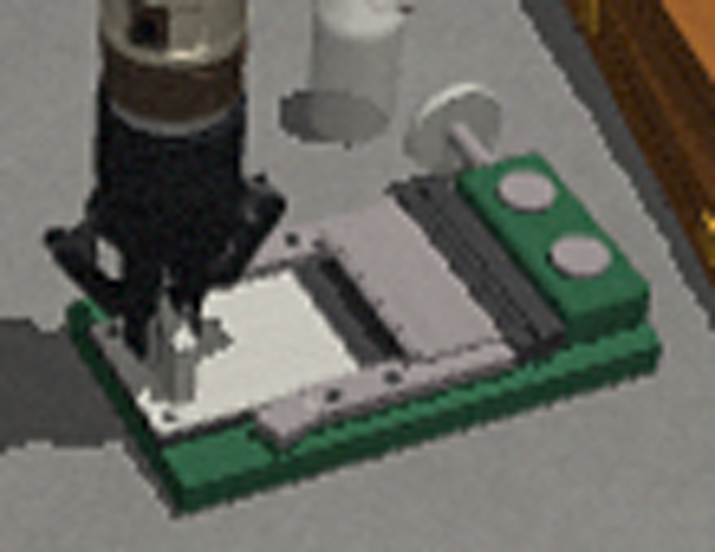

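The strip lies on the seat between the guides, with its front edge (crop (300,260)–(360,365)) just short of the lap plate. Next I'll slide it in.

Request:
drive_tool:
  increments:
    - [[5,1,0],[0,0,0],0]
    - [[5,1,0],[0,0,0],0]
    - [[5,1,0],[0,0,0],0]
    - [[5,1,0],[0,0,0],0]
    - [[5,1,0],[0,0,0],0]
    - [[5,1,0],[0,0,0],0]
    - [[0,0,0],[0,0,0],0]

```text
clock: 7.93
eef_pos: [0.5468, 0.0208, 0.043]
tool_rot: [0.633, 0.774, 0.001, 0.0]
ft_force: [0.2, 0.5, 3.8]
grip_width: 0.0109
grasp_force: 59.6
```

Request:
drive_tool:
  increments:
    - [[5,1,0],[0,0,0],0]
    - [[5,1,0],[0,0,0],0]
    - [[5,1,0],[0,0,0],0]
    - [[5,1,0],[0,0,0],0]
    - [[5,1,0],[0,0,0],0]
    - [[5,1,0],[0,0,0],0]
    - [[5,1,0],[0,0,0],0]
    - [[0,0,0],[0,0,0],0]

```text
clock: 8.6
eef_pos: [0.5815, 0.0276, 0.043]
tool_rot: [0.633, 0.774, 0.0, 0.0]
ft_force: [-1.1, 0.1, 2.7]
grip_width: 0.0112
grasp_force: 59.6
```

Request:
drive_tool:
  increments:
    - [[3,0.6,0],[0,0,0],0]
    - [[2,0.4,0],[0,0,0],0]
    - [[2,0.4,0],[0,0,0],0]
    - [[1,0.2,0],[0,0,0],0]
    - [[1,0.2,0],[0,0,0],0]
    - [[0,0,0],[0,0,0],0]

```text
clock: 9.1
eef_pos: [0.589, 0.0291, 0.043]
tool_rot: [0.633, 0.774, -0.0, -0.0]
ft_force: [-4.7, -0.3, 8.3]
grip_width: 0.0112
grasp_force: 60.2
```

Request:
drive_tool:
  increments:
    - [[1,0.2,0],[0,0,0],0]
    - [[1,0.2,0],[0,0,0],0]
    - [[0,0,0],[0,0,0],0]
    - [[0,0,0],[0,0,0],0]

```text
clock: 9.43
eef_pos: [0.591, 0.0295, 0.043]
tool_rot: [0.633, 0.774, -0.0, -0.0]
ft_force: [-5.2, -0.3, 5.7]
grip_width: 0.0114
grasp_force: 60.1
```

Request:
drive_tool:
  increments:
    - [[1,0.2,0],[0,0,0],0]
    - [[0,0,0],[0,0,0],0]
    - [[1,0.2,0],[0,0,0],0]
    - [[0,0,0],[0,0,0],0]

```text
clock: 9.77
eef_pos: [0.593, 0.0299, 0.043]
tool_rot: [0.633, 0.774, -0.0, -0.0]
ft_force: [-3.9, -0.3, 7.0]
grip_width: 0.0113
grasp_force: 60.2
```

Request:
drive_tool:
  increments:
    - [[1,0.2,0],[0,0,0],0]
    - [[0,0,0],[0,0,0],0]
    - [[1,0.2,0],[0,0,0],0]
    - [[0,0,0],[0,0,0],0]

```text
clock: 10.1
eef_pos: [0.5932, 0.0299, 0.043]
tool_rot: [0.633, 0.774, -0.002, -0.002]
ft_force: [-8.6, -3.0, 10.5]
grip_width: 0.0112
grasp_force: 60.6
```

Request:
drive_tool:
  increments:
    - [[1,0.2,0],[0,0,0],0]
    - [[0,0,0],[0,0,0],0]
    - [[0,0,-0.5],[0,0,0],0]
    - [[0,0,0],[0,0,0],0]
    - [[0,0,0],[0,0,0],0]

```text
clock: 10.52
eef_pos: [0.5933, 0.0299, 0.043]
tool_rot: [0.633, 0.774, -0.002, -0.002]
ft_force: [-12.8, -2.0, 15.1]
grip_width: 0.0114
grasp_force: 61.2
```

Request:
drive_tool:
  increments:
    - [[-1,-0.2,0],[0,0,0],0]
    - [[0,0,0],[0,0,0],0]
    - [[0,0,0],[0,0,0],0]
    - [[0,0,0],[0,0,0],0]

```text
clock: 10.85
eef_pos: [0.5933, 0.0299, 0.043]
tool_rot: [0.633, 0.774, -0.001, -0.001]
ft_force: [-10.4, -1.3, 12.0]
grip_width: 0.0111
grasp_force: 60.9
```

```bash
python3 - <<'E'
from fit import *
from scipy.spatial.transform import Rotation as Ro
o=get_obs();print(o["eef_pos"].round(4),o["ft_force"].round(2),o["ft_torque"].round(2))
m=Ro.from_quat(o["tool_rot"]).as_matrix();print(m[:,2].round(4),"tilt y-axis z",np.degrees(np.arcsin(m[2,1])),"x-axis",np.degrees(np.arcsin(m[2,0])))
# has the lap plate moved? compare its region with the first pictures
D=np.load("ab.npz");b=np.array([.64,.0395,np.radians(11.4)])
for n,k in(("side","sa"),("top","ta")):
    c=camera(n);u=proj(c,T(b,box(-8,62,-50,50,42,46)));x0,y0=u.min(0).astype(int)-4;x1,y1=u.max(0).astype(int)+5
    A=D[k][y0:y1,x0:x1].mean(2).astype(np.float32);B=c["image"][y0:y1,x0:x1].mean(2).astype(np.float32);d=np.abs(A-B)
    print(n,(x0,y0,x1,y1),np.median(d),(d>30).sum(),np.argwhere(d>30).mean(0) if (d>30).any() else "")
    print(cv2.phaseCorrelate(A[4:-4,12:],B[4:-4,12:]))
    for q in silhouettes("strip",c)[:3]: print("strip",q["conf"],q["bbox"])
E
```

```text
[0.5933 0.0299 0.043 ] [-10.4   -1.33  12.02] [-0.38  1.56  0.04]
[-3.8e-03 -6.0e-04 -1.0e+00] tilt y-axis z -0.22313335113942184 x-axis 0.00786269338223168
side (np.int64(309), np.int64(177), np.int64(349), np.int64(209)) 4.3333282 390 [14.04102564  7.8025641 ]
((1.833684259175799, -0.7798900454947439), 0.24108213053809271)
strip 0.8 [300.9, 193.6, 327.4, 209.1]
strip 0.77 [186.3, 144.1, 215.8, 163.8]
top (np.int64(236), np.int64(127), np.int64(282), np.int64(166)) 44.500004 1037 [16.64802314 22.21600771]
((5.1202933045586025, 1.0132841125549703), 0.08679569926526812)
strip 0.71 [116.6, 269.7, 154.7, 311.9]
strip 0.18 [209.8, 104.7, 299.1, 201.3]
```

Request:
drive_tool:
  increments:
    - [[-1,-0.2,0],[0,0,0],0]
    - [[0,0,-0.7],[0,0,0],0]
    - [[0,0,0],[0,0,0],0]
    - [[0,0,0],[0,0,0],0]
    - [[0,0,0],[0,0,0],0]

```text
clock: 11.47
eef_pos: [0.5933, 0.0299, 0.043]
tool_rot: [0.633, 0.774, -0.001, -0.001]
ft_force: [-8.1, -1.7, 14.3]
grip_width: 0.011
grasp_force: 61.3
```

```bash
python3 - <<'E'
from fit import *
from scipy.spatial.transform import Rotation as Ro
o=get_obs();print(o["eef_pos"].round(4),o["ft_force"].round(2),o["ft_torque"].round(2))
m=Ro.from_quat(o["tool_rot"]).as_matrix();print("tilt y",np.degrees(np.arcsin(m[2,1])),"x",np.degrees(np.arcsin(m[2,0])))
D=np.load("ab.npz");c=camera("side");b=np.array([.64,.0395,np.radians(11.4)])
print("flap corners closed / lifted 3mm",proj(c,T(b,[(0,-56,42),(0,56,42),(62,-56,42),(62,56,42),(0,-56,45)])).round(1).tolist())
d=np.abs(D["sa"].mean(2)-c["image"].mean(2))
for r in range(176,216,2): print(r,"".join("#" if v>30 else("+" if v>15 else ".") for v in d[r,295:362]))
A=D["sa"].mean(2).astype(np.float32);B=c["image"].mean(2).astype(np.float32)
print("before/after cols 332-338 rows 190-206");print(A[190:208,336].astype(int),B[190:208,336].astype(int))
E
```

```text
[0.5933 0.0299 0.043 ] [-8.11 -1.66 14.32] [-0.27  1.56  0.06]
tilt y -0.09837048453189048 x 0.0034375789694966368
flap corners closed / lifted 3mm [[329.3, 205.2], [315.0, 185.7], [344.9, 200.6], [330.2, 181.5], [329.3, 204.5]]
176 .....##############################................................
178 ...+##########################.##+.................................
180 ###############################+...................................
182 #######..#################+####....................................
184 #######..#####################.....................................
186 .+######.###################+......................................
188 ..+########################........................................
190 ###############+.##...+............................................
192 ######.+######+.###..##+#+.........................................
194 .....##..+###++.+###..###+.........................................
196 ##+##+###.###.+..#####+####........................................
198 +#####+######.....##########.......................................
200 ##++###++###++.+..############.....................................
202 #########.##+++...#############....................................
204 ##########++###+.+###############..................................
206 +.++++++++.+################.......................................
208 .............+##.+###+.............................................
210 ...............+...................................................
212 ...................................................................
214 ...................................................................
before/after cols 332-338 rows 190-206
[ 55  62  64  94 161 154 150 146 151 147 148 148 147 117 151 155 147  81] [ 56  63  61  92 159 152 148 145 144 143 147 147 145 117 149 151 142  82]
```

```bash
python3 -c "
from workcell import job_done;print(job_done())"
```

```text
the job is handed in; nothing more can be done
None
```

I handed the job in at about 11.5 s. The rightmost strip is slid under the lap plate and home against the stop. It is still gripped and pressed on the seat with about 14 N. The lap plate did not visibly lift in the side camera, and the arm touched nothing else on the bench.

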